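Stack the parts cases and screw tins away after a phone repair

ROBOT

A 6-joint arm with a two-finger parallel gripper is mounted at the origin on the work surface. World frame = base frame: x ahead of the robot, y to its left, z up, the work surface at z = 0. Lengths are in m, angles in degrees, forces in N, time in s.
With the tool pointing down it reaches from about 0.35 to 0.85 m from the base axis. Payload 8.1 kg.
Tool frame: the origin (TCP) lies between the finger pads; the fingertips stand 11 mm ahead of it and the grasp point (between the pads) lies 8 mm behind it; z points along the fingers, y is the line along which they close (so a half turn about z gives the same grasp; the last joint's range is limited). The gripper opens to 93 mm and grips with 3 to 60 N. Pads are 15 mm wide; open, the fingers measure 128 mm over their backs; the gripper's body (75 mm by 188 mm) begins 65 mm behind the grasp point.
Start: joints at [64.549, 7.471, 85.268, -0, 87.261, -4.893], TCP at [0.211, 0.562, 0.23] pointing down, gripper open.
Joint ranges: [-169.43, 169.43], [-51.17, 129.36], [1.28, 143.12], [-76.62, 256.62], [0, 156.53], [-152.29, 152.29]. Speed limits (degrees/s): [136.94, 136.94, 159.86, 180, 180, 180].

INTERFACE

Orientations are given as [roll, pitch, yaw] about the fixed x, y, z axes, in that order (R = Rz(yaw) Ry(pitch) Rx(roll)).
In Python, from rig import ctrl, vision, hand_in gives the robot as it stands.
- The arm moves only by the shell command python3 -m creep 'ROWS' [FORCE]. ROWS is JSON, a list of rows, each a list of 3 entries, a list of its own where there are three numbers: the turn, a rotation vector about the tool's x, y, z in degrees, then the shift along the tool's x, y, z in m, then the opening, from 0 (shut) to 1 (fully open). A call has exactly 10 rows; each row shifts and turns the commanded pose from where the row before left it, along the tool's axes as they then stand; what a row does not reach is not made up. A row lasts 1/12 s, in which the tool goes at most 41.7 mm and 7.16 degrees, less where a joint would pass 70% of its speed; a pose out of reach is approached as far as the arm can. A call is refused whole if a number of a shift passes 0.0417 or a number of a turn 7.16, either way. A call with a gripper value outside its range is refused whole. The fingers move at their own pace and stop on an object; FORCE is the grip in N (left out, the last holds). Time passes only in rows, so rows that do not move let the fingers close, or fill a call up. It gives the time, the measured TCP pose, the force, the opening and the grip force at its end, in the units of the state.
- ctrl.read_state(): the state, without advancing time (a new reading comes with each control period).
- vision.get_image(name): name is "scene" or "top" or "wrist"; returns a dict with "frame" (400x640x3 uint8, blue, green, red), "range_z" (400x640 float32, m along the optical axis (not along the pixel's ray), 0 where there is no reading), "K" (3x3 intrinsics, pixels), "cam_to_world" (4x4, takes a point from camera to world coordinates). Camera axes: x right, y down, z forward; pixel columns grow to the right and rows downward; lengths in m; the calibration is good to about 2 mm. A picture is of the moment at which its call begins.
- hand_in(): hands the job in; it is judged then, once.
The state is a dict: "time_s": time; "qpos": joint angles; "joint_vel": joint speeds; "tau": joint torques, N m; "eef_pos": TCP position; "tcp_rot": TCP orientation; "contact_force": force on the tool from outside, world axes, zero at the start; "ft_torque": the same for the moment, N m; "finger_gap": finger opening in m; "gripper_force": force on a finger pad.
Only numpy, scipy, OpenCV 4.12 (cv2) and the standard library are available. Lean on these libraries where they do the work, as an engineer would, in place of code of your own. Each camera call takes 0.05 s, during which the arm holds its last target. There are 200 camera calls.

TASK

Tidy the repair bench: stack the three rectangular parts cases in the middle of the rectangular rubber pad, largest at the bottom, then the middle one, smallest on top, each centred and square with its long side along the one beneath (the bottom one along the pad) so that its whole base is supported. Stack the two round tins in the middle of the round rubber pad, the larger below and the smaller centred on top of it. Set each one down gently without dropping it, let go of everything, and leave the dropper bottle, the suction cup and the block of screwdriver bits standing where they are.

Things in the scene. Friction and masses are not known exactly. Their poses are not given: they have to be found in the camera images.
- pad: Rectangular black rubber pad, fixed, lying flat on the bench: 140 mm along its x, 96 mm along its y, 4 mm thick, no rim. Origin at the centre of its underside, on the bench top; z up.
- disc: Round black rubber pad, fixed, lying flat on the bench: 90 mm in diameter, 4 mm thick, no rim. Origin at the centre of its underside, on the bench top; z up.
- case_large_center (a point): Rectangular lidded parts case, light grey lid with a blank paper label over a darker grey tub, loose, 110 mm long (its x), 62 mm wide (its y), 28 mm high, flat top and bottom. This point is its centre, 14 mm above its underside; z up. The largest of the three cases, about 0.2 kg.
- case_mid_center (a point): Rectangular lidded parts case, light grey lid with a blank paper label over a darker grey tub, loose, 76 mm long (its x), 38 mm wide (its y), 28 mm high, flat top and bottom. This point is its centre, 14 mm above its underside; z up. The middle-sized case, about 0.1 kg.
- case_small_center (a point): Rectangular lidded parts case, light grey lid with a blank paper label over a darker grey tub, loose, 46 mm long (its x), 18 mm wide (its y), 28 mm high, flat top and bottom. This point is its centre, 14 mm above its underside; z up. The smallest case, about 0.04 kg.
- tin_large_center (a point): Round screw-lid aluminium tin, loose, 58 mm in diameter, 28 mm high, flat top and bottom. This point is its centre, 14 mm above its underside; z up. The larger of the two tins, about 0.11 kg.
- tin_small_center (a point): Round screw-lid aluminium tin, loose, 34 mm in diameter, 28 mm high, flat top and bottom. This point is its centre, 14 mm above its underside; z up. The smaller tin, about 0.05 kg.
- bottle: Small white dropper bottle with a narrow tip, loose, standing upright among the cases: 24 mm in diameter, 48 mm high. Origin at the centre of its underside. To be left alone.
- sucker: Small black rubber suction cup with a knobbed stem, loose, standing cup down among the cases: 28 mm in diameter, 25 mm high. Origin at the centre of its underside. To be left alone.
- bits: Small grey block holding four steel screwdriver bits upright, loose, standing among the cases: 19 mm square, 36 mm high with the bits. Origin at the centre of its underside. To be left alone.
There are look-alikes about, which are no part of the job. Leave any blue, purple or red look-alike of the part that bears case_small_center alone.

How it is judged (in metres and radians):
At the end, for the whole second after the job is handed in: Cases stacked on the pad, large, middle, small: bottom one within 9 mm of the pad's centre per axis, others within 12 mm lengthwise and 7 mm across, each within 0.12 rad of the one below. Tins on the disc: large within 12 mm, small within 10 mm of centre. All upright to 0.08 rad, at rest (x of case_large_center in the frame of pad between -0.009 and 0.009 m and y of case_large_center in the frame of pad between -0.009 and 0.009 m and z of case_large_center in the frame of pad between 0.015 and 0.021 m and angle between the x axis of case_large_center and the x axis of pad, either way round below 0.12 rad and x of case_mid_center in the frame of case_large_center between -0.012 and 0.012 m and y of case_mid_center in the frame of case_large_center between -0.007 and 0.007 m and z of case_mid_center in the frame of case_large_center between 0.025 and 0.031 m and angle between the x axis of case_mid_center and the x axis of case_large_center, either way round below 0.12 rad and x of case_small_center in the frame of case_mid_center between -0.012 and 0.012 m and y of case_small_center in the frame of case_mid_center between -0.007 and 0.007 m and z of case_small_center in the frame of case_mid_center between 0.025 and 0.031 m and angle between the x axis of case_small_center and the x axis of case_mid_center, either way round below 0.12 rad and horizontal distance between tin_large_center and disc below 0.012 m and z of tin_large_center in the frame of disc between 0.015 and 0.021 m and horizontal distance between tin_small_center and tin_large_center below 0.01 m and z of tin_small_center in the frame of tin_large_center between 0.025 and 0.031 m and angle between each of case_large_center, case_mid_center, case_small_center, tin_large_center, tin_small_center's own z axis and vertical below 0.08 rad and linear speed of each of case_large, case_mid, case_small, tin_large, tin_small below 0.01 m/s and angular speed of each of case_large, case_mid, case_small, tin_large, tin_small below 0.1 rad/s); the robot touches nothing.
It fails at once if the dropper bottle is knocked over or pushed more than 20 mm from where it stood (distance of bottle from where it was at the start of the episode above 0.02 m or angle between bottle's own z axis and vertical above 0.6 rad).
It fails at once if the suction cup is knocked over or pushed more than 20 mm from where it stood (distance of sucker from where it was at the start of the episode above 0.02 m or angle between sucker's own z axis and vertical above 0.6 rad).
It fails at once if the bit block is knocked over or pushed more than 20 mm from where it stood (distance of bits from where it was at the start of the episode above 0.02 m or angle between bits's own z axis and vertical above 0.6 rad).
It fails at once if a case or tin is dropped (falls freely at over 0.5 m/s, a drop of more than about 13 mm) ((linear speed of case_large above 0.5 m/s and contact force between the fingers and case_large below 0.05 N) or (linear speed of case_mid above 0.5 m/s and contact force between the fingers and case_mid below 0.05 N) or (linear speed of case_small above 0.5 m/s and contact force between the fingers and case_small below 0.05 N) or (linear speed of tin_large above 0.5 m/s and contact force between the fingers and tin_large below 0.05 N) or (linear speed of tin_small above 0.5 m/s and contact force between the fingers and tin_small below 0.05 N)).
It also fails if it takes over 136 s, if anything falls off the work surface, if the arm or the gripper's body presses on something with over 40 N, if the wrist force passes 120 N, or if a joint passes its speed limit or range.

## Working session

There is one attempt and no reset: what is moved stays moved. The work goes in short steps, Python scripts to look and compute and a shell command to move; the robot and the scene stay as the last step left them, time stands still between calls to the robot, and variables do not carry over. Pictures are saved under pics/ and viewed, at most 14 in all, crops included, and the job is handed in when it is done.

```bash
ls; mkdir -p pics; python3 - <<'E'
from rig import ctrl, vision
import cv2
s=ctrl.read_state(); print(s)
for n in ("top","scene"):
    d=vision.get_image(n); cv2.imwrite(f"pics/{n}0.png",d["frame"]); print(n,d["K"].tolist(),d["cam_to_world"].round(4).tolist())
E
```

```text
pics
{'time_s': 0.0, 'qpos': array([ 6.45467318e+01,  7.51558288e+00,  8.53306080e+01, -2.04080863e-03,
        8.72615586e+01, -4.89434653e+00]), 'joint_vel': array([ 0.05214622,  0.01850282,  0.00330873, -0.08610207, -0.11321076,
       -0.00072705]), 'tau': array([-7.06784067e-04, -5.59851944e+01, -4.91751087e+01,  7.62934657e-02,
        3.60447506e-02, -2.33657829e-04]), 'eef_pos': array([0.21046279, 0.56127402, 0.22856976]), 'tcp_rot': array([-1.79892470e+02, -7.16216935e-03,  1.59441171e+02]), 'contact_force': array([ 0.01618456, -0.16095162, -1.06080097]), 'ft_torque': array([-0.03443716,  0.0801237 , -0.0375555 ]), 'gripper_force': 0.0, 'finger_gap': 0.0929443921587838}
top [[509.2289785822314, 0.0, 321.58847309731146], [0.0, 509.2289785822314, 201.97078556023095], [0.0, 0.0, 1.0]] [[-0.01, -0.997, 0.0772, 0.4299], [-0.9999, 0.0092, -0.0104, 0.0136], [0.0096, -0.0773, -0.997, 1.1941], [0.0, 0.0, 0.0, 1.0]]
scene [[500.8741759730018, 0.0, 320.4435015985905], [0.0, 500.8741759730018, 200.86254742381203], [0.0, 0.0, 1.0]] [[-0.2817, 0.7064, -0.6494, 1.2346], [0.9595, 0.21, -0.1878, 0.2233], [0.0037, -0.676, -0.7369, 0.8598], [0.0, 0.0, 0.0, 1.0]]
```

View pics/top0.png

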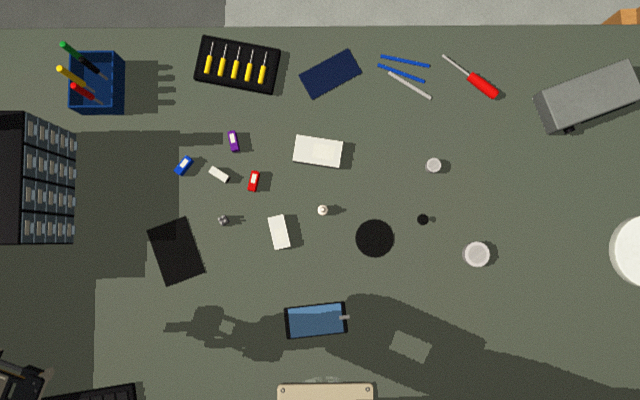

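View pics/scene0.png

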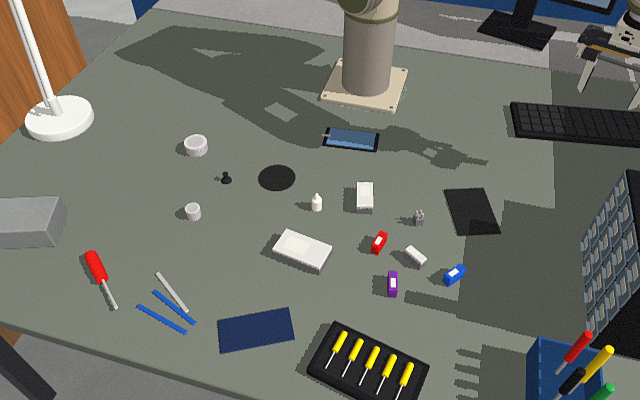

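The top view shows the large case at (318,152), mid (279,232), small grey (219,174), small tin (433,165), large tin (477,254), pad (176,251) and disc (375,238). The bottle (322,210), sucker (423,219) and bits (223,220) stand between them. The scene view agrees.

```bash
cat > h.py <<'E'
import numpy as np, cv2
from rig import ctrl, vision
def cast(d,uv,z):
    uv=np.atleast_2d(np.array(uv,float)); T=d["cam_to_world"]
    r=np.c_[uv,np.ones(len(uv))]@np.linalg.inv(d["K"]).T@T[:3,:3].T
    return (T[:3,3]+r*((z-T[2,3])/r[:,2])[:,None])[:,:2]
def blob(d,seed,z,dark=False,th=None):
    """contour of the blob nearest the seed -> world centre, sizes, angle of long side"""
    f=d["frame"]
    m=(f.max(2)<(th or 45)) if dark else ((f.min(2)>(th or 115)))
    n,l,st,c=cv2.connectedComponentsWithStats(m.astype(np.uint8))
    k=[i for i in range(1,n) if st[i,4]>40]
    i=min(k,key=lambda i:np.hypot(*(c[i]-seed)))
    cs,_=cv2.findContours((l==i).astype(np.uint8),cv2.RETR_EXTERNAL,cv2.CHAIN_APPROX_NONE)
    p=cast(d,max(cs,key=len)[:,0],z)
    (x,y),(a,b),t=cv2.minAreaRect((p*1000).astype(np.float32))
    if a<b: a,b,t=b,a,t+90
    return np.array([x/1000,y/1000]),(round(a,1),round(b,1)),(t+90)%180-90
def go(x,y,z,yaw):
    """turn about tool z, then shift in the tool axes after that turn, mm"""
    s=ctrl.read_state(); w=s["tcp_rot"][2]; dt=(yaw-w+180)%360-180
    c,sn=np.cos(np.radians(yaw)),np.sin(np.radians(yaw))
    dx,dy,dz=(np.array([x,y,z])-s["eef_pos"])*1000
    print("turn z %.1f shift %.1f %.1f %.1f"%(-dt,c*dx+sn*dy,sn*dx-c*dy,-dz),"rp",s["tcp_rot"][:2].round(2),"at",s["eef_pos"].round(4),w.round(1),"t",round(s["time_s"],1))
E
python3 - <<'E'
from h import *
d=vision.get_image("top")
for n,s,z,k in [("large",(318,152),.028,0),("mid",(279,232),.028,0),("small",(219,174),.028,0),("tinS",(433,165),.028,0),("tinL",(477,254),.028,0),("pad",(176,251),.004,1),("disc",(375,238),.004,1),("bottle",(322,210),.03,0),("sucker",(423,219),.012,1)]:
    p,a,t=blob(d,s,z,k); print(n,p.round(4),a,round(t,1))
print("bits",cast(d,(223,220),.018))
E
```

```text
large [0.6398 0.0103] (110.3, 63.7) 80.7
mid [0.4533 0.1008] (77.6, 38.5) 12.9
small [0.588  0.2398] (47.0, 19.8) 56.7
tinS [ 0.6053 -0.2569] (35.2, 34.5) 73.4
tinL [ 0.3983 -0.3497] (59.2, 58.8) 43.9
pad [0.4116 0.3418] (138.9, 96.2) 20.0
disc [ 0.4367 -0.1214] (86.5, 83.8) 89.4
bottle [0.5027 0.0019] (22.7, 22.7) -45.5
sucker [ 0.4795 -0.2331] (23.3, 21.0) -1.5
bits [[0.48135359 0.22910347]]
```

```bash
python3 -m creep '[[[0,0,7],[0,0,0],1],[[0,0,7],[0,0,0],1],[[0,0,7],[0,0,0],1],[[0,0,7],[0,0,0],1],[[0,0,7],[0,0,0],1],[[0,0,7],[0,0,0],1],[[0,0,7],[0,0,0],1],[[0,0,7],[0,0,0],1],[[0,0,7],[0,0,0],1],[[0,0,7],[0,0,0],1]]' 30
python3 -m creep '[[[0,0,7],[0,0,0],1],[[0,0,1.7],[0,0,0],1],[[0,0,0],[0,0,0],1],[[0,0,0],[0,0,0],1],[[0,0,0],[0,0,0],1],[[0,0,0],[0,0,0],1],[[0,0,0],[0,0,0],1],[[0,0,0],[0,0,0],1],[[0,0,0],[0,0,0],1],[[0,0,0],[0,0,0],1]]'
python3 -c "
from h import *
go(.6398,.0103,.12,80.7)"
```

```text
time_s: 0.98
eef_pos: [0.2106, 0.5616, 0.2292]
tcp_rot: [-180.0, 0.0, 89.1]
contact_force: [0.3, 0.8, 0.0]
finger_gap: 0.0929
gripper_force: 0.0
time_s: 1.82
eef_pos: [0.2107, 0.5618, 0.2297]
tcp_rot: [180.0, -0.0, 80.8]
contact_force: [-0.0, -1.5, -0.7]
finger_gap: 0.0933
gripper_force: 0.0
turn z 0.1 shift -474.9 512.6 109.7 rp [180.  -0.] at [0.2107 0.5618 0.2297] 80.8 t 1.8
```

```bash
python3 -m creep '[[[0,0,0],[-0.0237,0.0256,0.0055],1],[[0,0,0],[-0.0237,0.0256,0.0055],1],[[0,0,0],[-0.0237,0.0256,0.0055],1],[[0,0,0],[-0.0237,0.0256,0.0055],1],[[0,0,0],[-0.0237,0.0256,0.0055],1],[[0,0,0],[-0.0237,0.0256,0.0055],1],[[0,0,0],[-0.0237,0.0256,0.0055],1],[[0,0,0],[-0.0237,0.0256,0.0055],1],[[0,0,0],[-0.0237,0.0256,0.0055],1],[[0,0,0],[-0.0237,0.0256,0.0055],1]]'
python3 -m creep '[[[0,0,0],[-0.0237,0.0256,0.0055],1],[[0,0,0],[-0.0237,0.0256,0.0055],1],[[0,0,0],[-0.0237,0.0256,0.0055],1],[[0,0,0],[-0.0237,0.0256,0.0055],1],[[0,0,0],[-0.0237,0.0256,0.0055],1],[[0,0,0],[-0.0237,0.0256,0.0055],1],[[0,0,0],[-0.0237,0.0256,0.0055],1],[[0,0,0],[-0.0237,0.0256,0.0055],1],[[0,0,0],[-0.0237,0.0256,0.0055],1],[[0,0,0],[-0.0237,0.0256,0.0055],1]]'
python3 -m creep '[[[0,0,0],[0,0,0],1],[[0,0,0],[0,0,0],1],[[0,0,0],[0,0,0],1],[[0,0,0],[0,0,0],1],[[0,0,0],[0,0,0],1],[[0,0,0],[0,0,0],1],[[0,0,0],[0,0,0],1],[[0,0,0],[0,0,0],1],[[0,0,0],[0,0,0],1],[[0,0,0],[0,0,0],1]]'
python3 -c "
from h import *
go(.6398,.0103,.015,80.7)
d=vision.get_image('wrist'); cv2.imwrite('pics/w1.png',d['frame']); print(d['cam_to_world'].round(3).tolist())"
```

```text
time_s: 2.65
eef_pos: [0.4261, 0.2853, 0.1747]
tcp_rot: [180.0, -0.0, 80.8]
contact_force: [0.3, 0.4, -0.2]
finger_gap: 0.093
gripper_force: 0.0
time_s: 3.48
eef_pos: [0.6407, 0.01, 0.1194]
tcp_rot: [180.0, -0.0, 80.7]
contact_force: [0.0, 0.1, -0.7]
finger_gap: 0.093
gripper_force: 0.0
time_s: 4.32
eef_pos: [0.6397, 0.0118, 0.1197]
tcp_rot: [180.0, -0.0, 80.8]
contact_force: [0.5, 0.3, -0.6]
finger_gap: 0.0929
gripper_force: 0.0
turn z 0.1 shift -1.4 0.3 104.7 rp [179.99  -0.  ] at [0.6397 0.0118 0.1197] 80.8 t 4.3
[[0.987, -0.153, -0.047, 0.653], [-0.16, -0.944, -0.289, 0.093], [0.0, 0.293, -0.956, 0.275], [0.0, 0.0, 0.0, 1.0]]
```

View pics/w1.png

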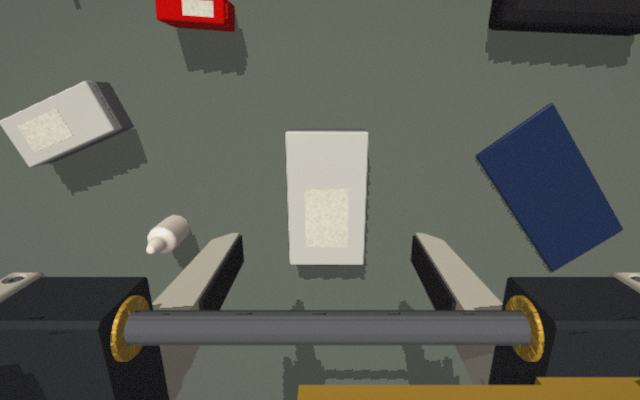

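The wrist view shows the large case at (327,197), centred between the fingertips at 242 and 413. I'll descend and grip.

```bash
python3 -c "
from h import *
d=vision.get_image('wrist'); print(blob(d,(327,197),.028,th=120))"
python3 -m creep '[[[0,0,0],[0,0,0.0105],1],[[0,0,0],[0,0,0.0105],1],[[0,0,0],[0,0,0.0105],1],[[0,0,0],[0,0,0.0105],1],[[0,0,0],[0,0,0.0105],1],[[0,0,0],[0,0,0.0105],1],[[0,0,0],[0,0,0.0105],1],[[0,0,0],[0,0,0.0105],1],[[0,0,0],[0,0,0.0105],1],[[0,0,0],[0,0,0.0095],1]]' 30
python3 -m creep '[[[0,0,0],[0,0,0],1],[[0,0,0],[0,0,0],0],[[0,0,0],[0,0,0],0],[[0,0,0],[0,0,0],0],[[0,0,0],[0,0,0],0],[[0,0,0],[0,0,0],0],[[0,0,0],[0,0,0],0],[[0,0,0],[0,0,0],0],[[0,0,0],[0,0,0],0],[[0,0,0],[0,0,0],0]]'
```

```text
(array([0.63897742, 0.01294678]), (109.4, 61.9), 80.62781524658203)
time_s: 5.25
eef_pos: [0.6395, 0.0116, 0.0143]
tcp_rot: [-180.0, 0.0, 80.7]
contact_force: [0.1, 0.7, -1.4]
finger_gap: 0.0932
gripper_force: 0.0
time_s: 6.08
eef_pos: [0.6401, 0.0116, 0.0163]
tcp_rot: [180.0, -0.0, 80.7]
contact_force: [-1.3, 0.0, 6.2]
finger_gap: 0.062
gripper_force: 30.0
```

```bash
python3 -m creep '[[[0,0,0],[0,0,-0.01],0],[[0,0,0],[0,0,-0.01],0],[[0,0,0],[0,0,-0.01],0],[[0,0,0],[0,0,-0.01],0],[[0,0,0],[0,0,-0.01],0],[[0,0,0],[0,0,-0.01],0],[[0,0,0],[0,0,-0.01],0],[[0,0,0],[0,0,-0.01],0],[[0,0,0],[0,0,-0.01],0],[[0,0,0],[0,0,-0.01],0]]'
python3 -m creep '[[[0,0,3],[0,0,0],0],[[0,0,7],[0,0,0],0],[[0,0,7],[0,0,0],0],[[0,0,7],[0,0,0],0],[[0,0,7],[0,0,0],0],[[0,0,7],[0,0,0],0],[[0,0,7],[0,0,0],0],[[0,0,7],[0,0,0],0],[[0,0,5],[0,0,0],0],[[0,0,3.7],[0,0,0],0]]'
python3 -c "
from h import *
go(.4116,.3418,.1,20)"
```

```text
time_s: 6.92
eef_pos: [0.6397, 0.0116, 0.1167]
tcp_rot: [180.0, 0.0, 80.7]
contact_force: [-0.4, 0.4, -1.3]
finger_gap: 0.0618
gripper_force: 30.0
time_s: 7.75
eef_pos: [0.6398, 0.0116, 0.1161]
tcp_rot: [180.0, 0.0, 19.8]
contact_force: [0.5, 0.2, -1.0]
finger_gap: 0.0618
gripper_force: 30.0
turn z -0.2 shift -101.5 -388.3 16.1 rp [180.   0.] at [0.6398 0.0116 0.1161] 19.8 t 7.8
```

```bash
python3 -m creep '[[[0,0,0],[-0.0068,-0.0259,0],0],[[0,0,0],[-0.0068,-0.0259,0],0],[[0,0,0],[-0.0068,-0.0259,0],0],[[0,0,0],[-0.0068,-0.0259,0],0],[[0,0,0],[-0.0068,-0.0259,0],0],[[0,0,0],[-0.0068,-0.0259,0],0],[[0,0,0],[-0.0068,-0.0259,0],0],[[0,0,0],[-0.0068,-0.0259,0],0],[[0,0,0],[-0.0068,-0.0259,0],0],[[0,0,0],[-0.0068,-0.0259,0],0]]'
python3 -m creep '[[[0,0,-0.2],[-0.0068,-0.0259,0],0],[[0,0,0],[-0.0068,-0.0259,0],0],[[0,0,0],[-0.0068,-0.0259,0],0],[[0,0,0],[-0.0065,-0.0259,0],0],[[0,0,0],[-0.0066,-0.0257,0],0],[[0,0,0],[0,0,0],0],[[0,0,0],[0,0,0],0],[[0,0,0],[0,0,0],0],[[0,0,0],[0,0,0],0],[[0,0,0],[0,0,0],0]]'
python3 -c "
from h import *
go(.4116,.3418,.0205,20)
d=vision.get_image('wrist'); cv2.imwrite('pics/w2.png',d['frame'])
d=vision.get_image('top'); cv2.imwrite('pics/t2.png',d['frame'][100:350,50:450])
for k in((318,152),(176,251)): print(blob(d,k,.004,True))"
```

```text
time_s: 8.58
eef_pos: [0.4863, 0.2326, 0.1163]
tcp_rot: [180.0, -0.0, 20.0]
contact_force: [-0.1, -0.1, -1.6]
finger_gap: 0.0618
gripper_force: 30.0
time_s: 9.42
eef_pos: [0.4117, 0.3406, 0.1157]
tcp_rot: [180.0, -0.0, 20.2]
contact_force: [-0.3, -1.0, -2.3]
finger_gap: 0.0618
gripper_force: 30.0
turn z 0.2 shift 0.3 -1.2 95.2 rp [179.99  -0.  ] at [0.4117 0.3406 0.1157] 20.2 t 9.4
(array([ 0.43624048, -0.1205159 ]), (88.0, 86.2), -64.26517868041992)
(array([0.40495752, 0.34696515]), (130.3, 111.0), 20.19603729248047)
```

View pics/w2.png

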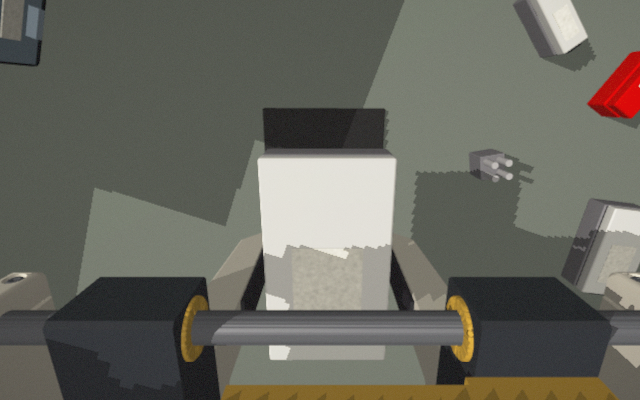

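```bash
python3 -m creep '[[[0,0,0],[0,-0.001,0.012],0],[[0,0,0],[0,0,0.013],0],[[0,0,0],[0,0,0.013],0],[[0,0,0],[0,0,0.013],0],[[0,0,0],[0,0,0.013],0],[[0,0,0],[0,0,0.012],0],[[0,0,0],[0,0,0.009],0],[[0,0,0],[0,0,0.006],0],[[0,0,0],[0,0,0.003],0],[[0,0,0],[0,0,0.001],0]]'
python3 -m creep '[[[0,0,0],[0,0,0.0005],0],[[0,0,0],[0,0,0],0],[[0,0,0],[0,0,0],0],[[0,0,0],[0,0,0],0],[[0,0,0],[0,0,0],0],[[0,0,0],[0,0,0],0],[[0,0,0],[0,0,0],0],[[0,0,0],[0,0,0],0],[[0,0,0],[0,0,0],0],[[0,0,0],[0,0,0],0]]'
```

```text
time_s: 10.35
eef_pos: [0.4107, 0.3424, 0.0204]
tcp_rot: [180.0, 0.0, 20.2]
contact_force: [0.8, -0.8, -1.1]
finger_gap: 0.0619
gripper_force: 30.0
time_s: 11.18
eef_pos: [0.4108, 0.3424, 0.0203]
tcp_rot: [-180.0, -0.0, 20.2]
contact_force: [-0.3, -0.7, -0.4]
finger_gap: 0.0618
gripper_force: 30.0
```

```bash
python3 -m creep '[[[0,0,0],[0,0,0.0005],0],[[0,0,0],[0,0,0.0005],0],[[0,0,0],[0,0,0],0],[[0,0,0],[0,0,0],0],[[0,0,0],[0,0,0],1],[[0,0,0],[0,0,0],1],[[0,0,0],[0,0,0],1],[[0,0,0],[0,0,0],1],[[0,0,0],[0,0,0],1],[[0,0,0],[0,0,0],1]]'
python3 -m creep '[[[0,0,0],[0,0,-0.005],1],[[0,0,0],[0,0,-0.012],1],[[0,0,0],[0,0,-0.012],1],[[0,0,0],[0,0,-0.012],1],[[0,0,0],[0,0,-0.012],1],[[0,0,0],[0,0,-0.012],1],[[0,0,0],[0,0,-0.012],1],[[0,0,0],[0,0,-0.012],1],[[0,0,0],[0,0,-0.006],1],[[0,0,0],[0,0,-0.005],1]]'
python3 -c "
from h import *
d=vision.get_image('top'); print(blob(d,(176,251),.032))
d=vision.get_image('wrist'); print(blob(d,(327,250),.032))
go(.4533,.1008,.12,12.9)"
```

```text
time_s: 12.02
eef_pos: [0.4106, 0.3423, 0.019]
tcp_rot: [180.0, 0.0, 20.2]
contact_force: [0.5, 0.2, 0.4]
finger_gap: 0.0917
gripper_force: 0.0
time_s: 12.85
eef_pos: [0.4111, 0.3426, 0.1205]
tcp_rot: [-180.0, -0.1, 20.2]
contact_force: [0.5, -0.4, 0.1]
finger_gap: 0.0927
gripper_force: 0.0
(array([0.4237226, 0.3633786]), (36.8, 28.6), 20.584274291992188)
(array([0.40570309, 0.34162146]), (120.7, 62.9), 21.031938552856445)
turn z 7.3 shift -12.9 245.2 0.1 rp [-1.7998e+02 -8.0000e-02] at [0.4111 0.3427 0.1201] 20.2 t 12.9
```

```bash
python3 -m creep '[[[0,0,3.6],[0,0,0],1],[[0,0,3.7],[0,0,0],1],[[0,0,0],[-0.0016,0.0307,0],1],[[0,0,0],[-0.0016,0.0307,0],1],[[0,0,0],[-0.0016,0.0307,0],1],[[0,0,0],[-0.0016,0.0307,0],1],[[0,0,0],[-0.0016,0.0307,0],1],[[0,0,0],[-0.0016,0.0307,0],1],[[0,0,0],[-0.0016,0.0307,0],1],[[0,0,0],[-0.0016,0.0307,0],1]]'
python3 -m creep '[[[0,0,0],[0,0,0],1],[[0,0,0],[0,0,0],1],[[0,0,0],[0,0,0],1],[[0,0,0],[0,0,0],1],[[0,0,0],[0,0,0],1],[[0,0,0],[0,0,0],1],[[0,0,0],[0,0,0],1],[[0,0,0],[0,0,0],1],[[0,0,0],[0,0,0],1],[[0,0,0],[0,0,0],1]]'
python3 -c "
from h import *
d=vision.get_image('wrist'); cv2.imwrite('pics/w3.png',d['frame']);print(blob(d,(327,220),.028,th=120))
d=vision.get_image('top'); cv2.imwrite('pics/t3.png',cv2.resize(d['frame'][150:300,80:340],None,fx=3,fy=3)); print([blob(d,(176,251),.032,th=t) for t in (70,80,90,100)])
go(.4533,.1008,.0155,12.9)"
```

```text
time_s: 13.78
eef_pos: [0.4526, 0.0986, 0.1183]
tcp_rot: [-180.0, 0.1, 12.9]
contact_force: [0.4, 1.5, -0.1]
finger_gap: 0.0928
gripper_force: 0.0
time_s: 14.62
eef_pos: [0.4532, 0.1003, 0.1191]
tcp_rot: [180.0, -0.0, 13.0]
contact_force: [0.2, -0.2, -1.1]
finger_gap: 0.093
gripper_force: 0.0
(array([0.45295029, 0.10307909]), (76.4, 38.0), 12.964881896972656)
[(array([0.41073224, 0.34058643]), (112.3, 64.2), 20.025400161743164), (array([0.4106012 , 0.34051111]), (112.0, 64.0), 20.2447452545166), (array([0.41047101, 0.34063782]), (111.1, 63.7), 20.24474334716797), (array([0.41058084, 0.34080237]), (110.8, 63.0), 20.35954475402832)]
turn z 0.0 shift 0.2 -0.6 103.6 rp [180.  -0.] at [0.4532 0.1001 0.1191] 12.9 t 14.7
```

View pics/t3.png

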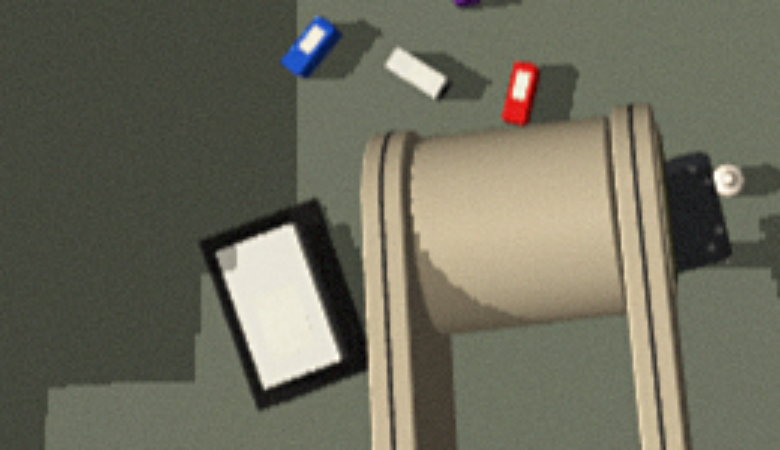

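View pics/w3.png

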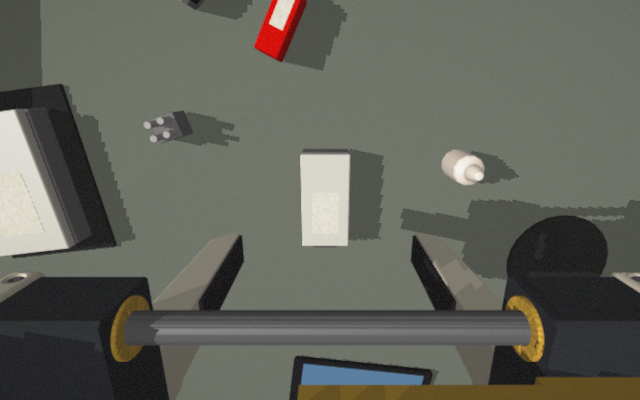

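The large case sits square on the pad, and mid is at (325,197), close to centred between the fingers. I'll descend on mid.

```bash
python3 -m creep '[[[0,0,0],[0,-0.001,0.0105],1],[[0,0,0],[0,0,0.0105],1],[[0,0,0],[0,0,0.0105],1],[[0,0,0],[0,0,0.0105],1],[[0,0,0],[0,0,0.0105],1],[[0,0,0],[0,0,0.0105],1],[[0,0,0],[0,0,0.0105],1],[[0,0,0],[0,0,0.0105],1],[[0,0,0],[0,0,0.0105],1],[[0,0,0],[0,0,0.009],1]]' 25
python3 -m creep '[[[0,0,0],[0,0,0],0],[[0,0,0],[0,0,0],0],[[0,0,0],[0,0,0],0],[[0,0,0],[0,0,0],0],[[0,0,0],[0,0,0],0],[[0,0,0],[0,0,0],0],[[0,0,0],[0,0,0],0],[[0,0,0],[0,0,0],0],[[0,0,0],[0,0,0],0],[[0,0,0],[0,0,0],0]]'
python3 -m creep '[[[0,0,0],[0,0,-0.01],0],[[0,0,0],[0,0,-0.01],0],[[0,0,0],[0,0,-0.01],0],[[0,0,0],[0,0,-0.01],0],[[0,0,0],[0,0,-0.01],0],[[0,0,0],[0,0,-0.01],0],[[0,0,0],[0,0,-0.01],0],[[0,0,0],[0,0,-0.01],0],[[0,0,-3],[0,0,-0.01],0],[[0,0,-4.3],[0,0,-0.01],0]]'
python3 -c "
from h import *
go(.4107,.3415,.1,20.2)"
```

```text
time_s: 15.55
eef_pos: [0.4527, 0.101, 0.0143]
tcp_rot: [-180.0, 0.0, 12.9]
contact_force: [-0.5, -0.6, 0.2]
finger_gap: 0.093
gripper_force: 0.0
time_s: 16.38
eef_pos: [0.4531, 0.1011, 0.0158]
tcp_rot: [180.0, -0.0, 12.9]
contact_force: [0.2, 0.2, 1.9]
finger_gap: 0.038
gripper_force: 25.0
time_s: 17.22
eef_pos: [0.453, 0.1011, 0.1167]
tcp_rot: [180.0, -0.0, 20.3]
contact_force: [0.6, 0.3, -0.1]
finger_gap: 0.0379
gripper_force: 25.0
turn z 0.1 shift 43.3 -240.2 16.7 rp [ 1.8e+02 -1.0e-02] at [0.453  0.1011 0.1167] 20.3 t 17.2
```

```bash
python3 -m creep '[[[0,0,0],[0.0043,-0.024,0],0],[[0,0,0],[0.0043,-0.024,0],0],[[0,0,0],[0.0043,-0.024,0],0],[[0,0,0],[0.0043,-0.024,0],0],[[0,0,0],[0.0043,-0.024,0],0],[[0,0,0],[0.0043,-0.024,0],0],[[0,0,0],[0.0043,-0.024,0],0],[[0,0,0],[0.0043,-0.024,0],0],[[0,0,0],[0.0043,-0.024,0],0],[[0,0,0],[0.0043,-0.024,0],0]]'
python3 -m creep '[[[0,0,0],[0,0,0],0],[[0,0,0],[0,0,0],0],[[0,0,0],[0,0,0],0],[[0,0,0],[0,0,0.01],0],[[0,0,0],[0,0,0.01],0],[[0,0,0],[0,0,0.01],0],[[0,0,0],[0,0,0.01],0],[[0,0,0],[0,0,0],0],[[0,0,0],[0,0,0],0],[[0,0,0],[0,0,0],0]]'
python3 -c "
from h import *
go(.4107,.3415,.0477,20.2)
d=vision.get_image('wrist'); cv2.imwrite('pics/w4.png',d['frame'])"
```

```text
time_s: 18.05
eef_pos: [0.4099, 0.3423, 0.1162]
tcp_rot: [180.0, -0.0, 20.2]
contact_force: [0.1, -0.4, -0.8]
finger_gap: 0.0377
gripper_force: 25.0
time_s: 18.88
eef_pos: [0.4103, 0.341, 0.0755]
tcp_rot: [180.0, 0.0, 20.2]
contact_force: [-1.1, 0.5, -1.0]
finger_gap: 0.0379
gripper_force: 25.0
turn z 0.0 shift 0.5 -0.3 27.8 rp [1.8e+02 2.0e-02] at [0.4103 0.341  0.0755] 20.2 t 18.9
```

View pics/w4.png

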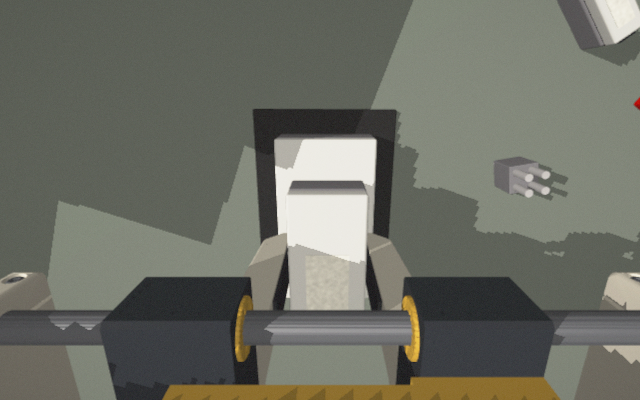

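Mid (centre column 327) lines up with the large case (326) and the pad (325). I'll lower and release it.

```bash
python3 -m creep '[[[0,0,0],[0,0,0.006],0],[[0,0,0],[0,0,0.006],0],[[0,0,0],[0,0,0.006],0],[[0,0,0],[0,0,0.004],0],[[0,0,0],[0,0,0.003],0],[[0,0,0],[0,0,0.0015],0],[[0,0,0],[0,0,0.0005],0],[[0,0,0],[0,0,0],0],[[0,0,0],[0,0,0],0],[[0,0,0],[0,0,0],0]]'
python3 -m creep '[[[0,0,0],[0,0,0.0005],0],[[0,0,0],[0,0,0.0005],0],[[0,0,0],[0,0,0.0005],0],[[0,0,0],[0,0,0],0],[[0,0,0],[0,0,0],0],[[0,0,0],[0,0,0],0],[[0,0,0],[0,0,0],0],[[0,0,0],[0,0,0],0],[[0,0,0],[0,0,0],0],[[0,0,0],[0,0,0],0]]'
```

```text
time_s: 19.77
eef_pos: [0.4105, 0.3413, 0.0489]
tcp_rot: [-180.0, -0.0, 20.2]
contact_force: [-0.3, -1.0, -1.1]
finger_gap: 0.0379
gripper_force: 25.0
time_s: 20.6
eef_pos: [0.4105, 0.3413, 0.0478]
tcp_rot: [-180.0, -0.0, 20.2]
contact_force: [-3.0, -1.4, 5.8]
finger_gap: 0.0376
gripper_force: 25.0
```

```bash
python3 -m creep '[[[0,0,0],[0,0,0],1],[[0,0,0],[0,0,0],1],[[0,0,0],[0,0,0],1],[[0,0,0],[0,0,0],1],[[0,0,0],[0,0,0],1],[[0,0,0],[0,0,-0.004],1],[[0,0,0],[0,0,-0.012],1],[[0,0,0],[0,0,-0.012],1],[[0,0,0],[0,0,-0.012],1],[[0,0,0],[0,0,-0.012],1]]'
python3 -m creep '[[[0,0,0],[0,0,-0.012],1],[[0,0,0],[0,0,-0.012],1],[[0,0,0],[0,0,0],0.5],[[0,0,-6],[0,0,0],0.5],[[0,0,-6],[0,0,0],0.5],[[0,0,-6],[0,0,0],0.5],[[0,0,-6],[0,0,0],0.5],[[0,0,-6],[0,0,0],0.5],[[0,0,-6.5],[0,0,0],0.5],[[0,0,0],[0,0,0],0.5]]'
python3 -c "
from h import *
go(.588,.2398,.12,56.7)"
```

```text
time_s: 21.43
eef_pos: [0.4108, 0.3415, 0.1013]
tcp_rot: [-180.0, -0.1, 20.2]
contact_force: [0.4, -0.5, 1.0]
finger_gap: 0.0928
gripper_force: 0.0
time_s: 22.27
eef_pos: [0.4101, 0.341, 0.1228]
tcp_rot: [-180.0, 0.0, 57.1]
contact_force: [-0.3, 0.3, -0.8]
finger_gap: 0.0477
gripper_force: 0.0
turn z 0.4 shift 13.1 204.3 2.8 rp [-1.7999e+02  3.0000e-02] at [0.4101 0.341  0.1228] 57.1 t 22.3
```

```bash
python3 -m creep '[[[0,0,0.2],[0.0016,0.0255,0],0.5],[[0,0,0],[0.0016,0.0255,0],0.5],[[0,0,0],[0.0016,0.0255,0],0.5],[[0,0,0],[0.0016,0.0255,0],0.5],[[0,0,0],[0.0016,0.0255,0],0.5],[[0,0,0],[0.0016,0.0255,0],0.5],[[0,0,0],[0.0016,0.0255,0],0.5],[[0,0,0],[0.0016,0.0255,0],0.5],[[0,0,0],[0,0,0],0.5],[[0,0,0],[0,0,0],0.5]]'
python3 -m creep '[[[0,0,0],[0,0,0],0.5],[[0,0,0],[0,0,0],0.5],[[0,0,0],[0,0,0],0.5],[[0,0,0],[0,0,0],0.5],[[0,0,0],[0,0,0],0.5],[[0,0,0],[0,0,0],0.5],[[0,0,0],[0,0,0],0.5],[[0,0,0],[0,0,0],0.5],[[0,0,0],[0,0,0],0.5],[[0,0,0],[0,0,0],0.5]]'
python3 -c "
from h import *
go(.588,.2398,.0155,56.7)
d=vision.get_image('wrist'); cv2.imwrite('pics/w5.png',d['frame']);print(blob(d,(327,220),.028,th=120))
d=vision.get_image('top'); print(blob(d,(176,251),.060,th=100))"
```

```text
time_s: 23.1
eef_pos: [0.5882, 0.2384, 0.1226]
tcp_rot: [-180.0, 0.0, 56.2]
contact_force: [0.3, 0.5, -0.1]
finger_gap: 0.0464
gripper_force: 0.0
time_s: 23.93
eef_pos: [0.5876, 0.2394, 0.1231]
tcp_rot: [-180.0, 0.0, 56.5]
contact_force: [0.1, 0.1, 0.3]
finger_gap: 0.0465
gripper_force: 0.0
turn z -0.2 shift 0.5 0.2 107.6 rp [-180.    0.] at [0.5876 0.2394 0.1231] 56.5 t 23.9
(array([0.58723901, 0.24268427]), (47.4, 18.7), 57.0612678527832)
(array([0.51128104, 0.46196658]), (450.1, 26.7), 14.182703971862793)
```

View pics/w5.png

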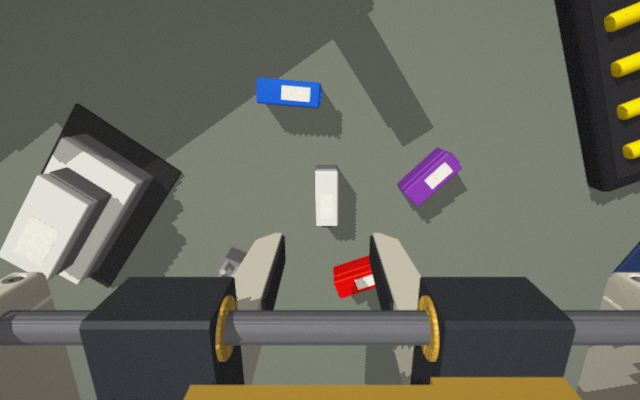

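The small case is at (326,195), centred between the fingers at 284 and 371. The red look-alike and bits are clear of the fingers' path. I'll pick it up.

```bash
python3 -m creep '[[[0,0,0],[0.0015,-0.001,0.0107],0.5],[[0,0,0],[0,0,0.0107],0.5],[[0,0,0],[0,0,0.0107],0.5],[[0,0,0],[0,0,0.0107],0.5],[[0,0,0],[0,0,0.0107],0.5],[[0,0,0],[0,0,0.0107],0.5],[[0,0,0],[0,0,0.0107],0.5],[[0,0,0],[0,0,0.0107],0.5],[[0,0,0],[0,0,0.0107],0.5],[[0,0,0],[0,0,0.0107],0.5]]' 15
python3 -m creep '[[[0,0,0],[0,0,0],0.5],[[0,0,0],[0,0,0],0],[[0,0,0],[0,0,0],0],[[0,0,0],[0,0,0],0],[[0,0,0],[0,0,0],0],[[0,0,0],[0,0,0],0],[[0,0,0],[0,0,0],0],[[0,0,0],[0,0,0],0],[[0,0,0],[0,0,0],0],[[0,0,0],[0,0,0],0]]'
python3 -m creep '[[[0,0,0],[0,0,-0.01],0],[[0,0,0],[0,0,-0.015],0],[[0,0,0],[0,0,-0.015],0],[[0,0,0],[0,0,-0.015],0],[[0,0,0],[0,0,-0.015],0],[[0,0,0],[0,0,-0.015],0],[[0,0,0],[0,0,-0.015],0],[[0,0,0],[0,0,-0.01],0],[[0,0,0],[0,0,0],0],[[0,0,0],[0,0,0],0]]'
python3 -m creep '[[[0,0,3],[0,0,0],0],[[0,0,5],[0,0,0],0],[[0,0,6],[0,0,0],0],[[0,0,6],[0,0,0],0],[[0,0,6],[0,0,0],0],[[0,0,5],[0,0,0],0],[[0,0,5],[0,0,0],0],[[0,0,0],[0,0,0],0],[[0,0,0],[0,0,0],0],[[0,0,0],[0,0,0],0]]'
python3 -c "
from h import *
go(.4105,.3413,.1,20.2)"
```

```text
time_s: 24.87
eef_pos: [0.5876, 0.2412, 0.015]
tcp_rot: [-180.0, 0.0, 56.5]
contact_force: [-0.9, -0.4, -0.1]
finger_gap: 0.0467
gripper_force: 0.0
time_s: 25.7
eef_pos: [0.5881, 0.2414, 0.0169]
tcp_rot: [180.0, -0.1, 56.5]
contact_force: [-0.4, -0.4, 6.1]
finger_gap: 0.0179
gripper_force: 15.0
time_s: 26.53
eef_pos: [0.5879, 0.2413, 0.1266]
tcp_rot: [180.0, -0.1, 56.5]
contact_force: [1.1, -1.1, -1.2]
finger_gap: 0.018
gripper_force: 15.0
time_s: 27.37
eef_pos: [0.587, 0.241, 0.1251]
tcp_rot: [-180.0, 0.1, 20.7]
contact_force: [0.8, -0.2, -0.8]
finger_gap: 0.0176
gripper_force: 15.0
turn z 0.5 shift -131.1 -155.1 25.1 rp [-1.8e+02  9.0e-02] at [0.587  0.241  0.1251] 20.7 t 27.4
```

```bash
python3 -m creep '[[[0,0,0.4],[-0.0131,-0.0155,0],0],[[0,0,0],[-0.0131,-0.0155,0],0],[[0,0,0],[-0.0131,-0.0155,0],0],[[0,0,0],[-0.0131,-0.0155,0],0],[[0,0,0],[-0.0131,-0.0155,0],0],[[0,0,0],[-0.0131,-0.0155,0],0],[[0,0,0],[-0.0131,-0.0155,0],0],[[0,0,0],[-0.0131,-0.0155,0],0],[[0,0,0],[-0.0131,-0.0155,0],0],[[0,0,0],[-0.0131,-0.0155,0],0]]'
python3 -m creep '[[[0,0,0],[0,0,0],0],[[0,0,0],[0,0,0],0],[[0,0,0],[0,0,0],0],[[0,0,0],[0,0,0.01],0],[[0,0,0],[0,0,0.01],0],[[0,0,0],[0,0,0.01],0],[[0,0,0],[0,0,0],0],[[0,0,0],[0,0,0],0],[[0,0,0],[0,0,0],0],[[0,0,0],[0,0,0],0]]'
python3 -c "
from h import *
go(.4105,.3413,.0755,20.2)
d=vision.get_image('wrist'); cv2.imwrite('pics/w6.png',d['frame'])"
```

```text
time_s: 28.2
eef_pos: [0.4101, 0.3418, 0.126]
tcp_rot: [180.0, 0.0, 20.3]
contact_force: [-0.4, 0.4, -0.4]
finger_gap: 0.0181
gripper_force: 15.0
time_s: 29.03
eef_pos: [0.4115, 0.3416, 0.0965]
tcp_rot: [-180.0, -0.0, 20.1]
contact_force: [0.6, -0.5, -0.1]
finger_gap: 0.0181
gripper_force: 15.0
turn z -0.1 shift -1.0 -0.0 21.0 rp [-1.7999e+02 -3.0000e-02] at [0.4115 0.3416 0.0965] 20.1 t 29.0
```

View pics/w6.png

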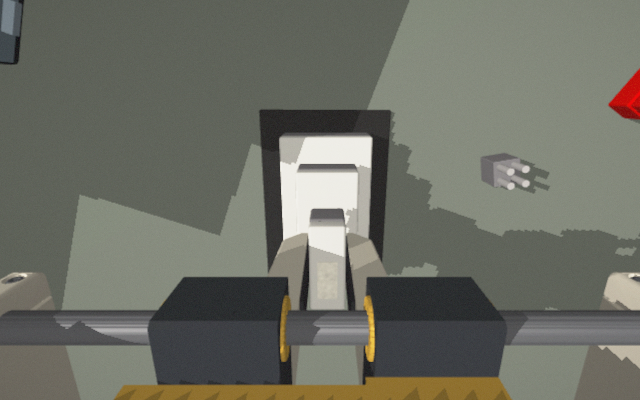

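Small (column 327) is aligned with mid (327) and large (326). I'll lower it.

```bash
python3 -m creep '[[[0,0,0],[-0.0005,0,0.005],0],[[0,0,0],[0,0,0.005],0],[[0,0,0],[0,0,0.004],0],[[0,0,0],[0,0,0.003],0],[[0,0,0],[0,0,0.0015],0],[[0,0,0],[0,0,0.001],0],[[0,0,0],[0,0,0],0],[[0,0,0],[0,0,0],0],[[0,0,0],[0,0,0],0],[[0,0,0],[0,0,0],0]]'
python3 -m creep '[[[0,0,0],[0,0,0.0005],0],[[0,0,0],[0,0,0.0005],0],[[0,0,0],[0,0,0.0005],0],[[0,0,0],[0,0,0],0],[[0,0,0],[0,0,0],0],[[0,0,0],[0,0,0],0],[[0,0,0],[0,0,0],0],[[0,0,0],[0,0,0],0],[[0,0,0],[0,0,0],0],[[0,0,0],[0,0,0],0]]'
```

```text
time_s: 29.92
eef_pos: [0.4106, 0.3414, 0.0769]
tcp_rot: [-180.0, 0.0, 20.1]
contact_force: [-3.1, -1.6, 5.6]
finger_gap: 0.018
gripper_force: 15.0
time_s: 30.75
eef_pos: [0.4107, 0.3414, 0.0768]
tcp_rot: [180.0, -0.0, 20.2]
contact_force: [-7.9, -6.5, 18.2]
finger_gap: 0.0179
gripper_force: 15.0
```

```bash
python3 -m creep '[[[0,0,0],[0,0,-0.0005],0],[[0,0,0],[0,0,-0.0005],0],[[0,0,0],[0,0,-0.0005],0],[[0,0,0],[0,0,0],0],[[0,0,0],[0,0,0],0],[[0,0,0],[0,0,0],0],[[0,0,0],[0,0,0],0.5],[[0,0,0],[0,0,0],0.5],[[0,0,0],[0,0,0],0.5],[[0,0,0],[0,0,0],0.5]]'
python3 -m creep '[[[0,0,0],[0,0,0],0.5],[[0,0,0],[0,0,-0.004],0.5],[[0,0,0],[0,0,-0.01],0.5],[[0,0,0],[0,0,-0.015],0.5],[[0,0,0],[0,0,-0.015],0.5],[[0,0,0],[0,0,-0.015],1],[[0,0,0],[0,0,-0.015],1],[[0,0,0],[0,0,-0.015],1],[[0,0,0],[0,0,0],1],[[0,0,0],[0,0,0],1]]'
python3 -c "
from h import *
d=vision.get_image('wrist'); cv2.imwrite('pics/w7.png',d['frame'])
go(.3983,-.3497,.14,90)"
```

```text
time_s: 31.58
eef_pos: [0.4106, 0.3412, 0.0763]
tcp_rot: [180.0, 0.0, 20.1]
contact_force: [-0.1, -0.3, -0.6]
finger_gap: 0.0401
gripper_force: 0.0
time_s: 32.42
eef_pos: [0.4115, 0.3419, 0.1672]
tcp_rot: [-180.0, -0.2, 20.1]
contact_force: [0.2, -0.1, -0.2]
finger_gap: 0.0752
gripper_force: 0.0
turn z -69.9 shift -691.1 -12.5 25.8 rp [-1.7999e+02 -5.0000e-02] at [0.4108 0.3414 0.1658] 20.1 t 32.5
```

View pics/w7.png

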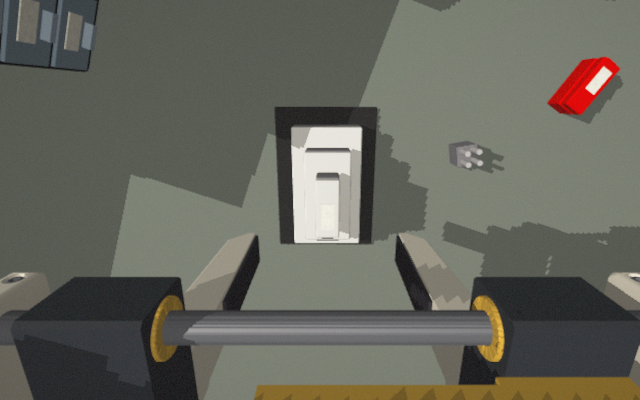

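The stack is square and nested. I'll go to the large tin.

```bash
python3 -m creep '[[[0,0,-7],[0,0,0],1],[[0,0,-7],[0,0,0],1],[[0,0,-7],[0,0,0],1],[[0,0,-7],[0,0,0],1],[[0,0,-7],[0,0,0],1],[[0,0,-7],[0,0,0],1],[[0,0,-7],[0,0,0],1],[[0,0,-7],[0,0,0],1],[[0,0,-7],[0,0,0],1],[[0,0,-7],[0,0,0],1]]' 20
python3 -m creep '[[[0,0,0],[-0.02,0,0],1],[[0,0,0],[-0.03,-0.0005,0],1],[[0,0,0],[-0.036,-0.0006,0],1],[[0,0,0],[-0.036,-0.0006,0],1],[[0,0,0],[-0.036,-0.0006,0],1],[[0,0,0],[-0.036,-0.0006,0],1],[[0,0,0],[-0.036,-0.0006,0],1],[[0,0,0],[-0.036,-0.0006,0],1],[[0,0,0],[-0.036,-0.0006,0],1],[[0,0,0],[-0.036,-0.0006,0],1]]'
python3 -m creep '[[[0,0,0],[-0.036,-0.0006,0],1],[[0,0,0],[-0.036,-0.0006,0],1],[[0,0,0],[-0.036,-0.0006,0],1],[[0,0,0],[-0.036,-0.0006,0],1],[[0,0,0],[-0.036,-0.0006,0],1],[[0,0,0],[-0.036,-0.0006,0],1],[[0,0,0],[-0.036,-0.0006,0],1],[[0,0,0],[-0.036,-0.0006,0],1],[[0,0,0],[-0.036,-0.0006,0],1],[[0,0,0],[-0.029,-0.001,0],1]]'
python3 -m creep '[[[0,0,0],[0,0,0.012],1],[[0,0,0],[0,0,0.012],1],[[0,0,0],[0,0,0.012],1],[[0,0,0],[0,0,0.01],1],[[0,0,0],[0,0,0],1],[[0,0,0],[0,0,0],1],[[0,0,0],[0,0,0],1],[[0,0,0],[0,0,0],1],[[0,0,0],[0,0,0],1],[[0,0,0],[0,0,0],1]]'
python3 -c "
from h import *
go(.3983,-.3497,.0155,90)
d=vision.get_image('wrist'); cv2.imwrite('pics/w8.png',d['frame']); print([blob(d,(327,200),.028,th=t) for t in(100,120,140)])"
```

```text
time_s: 33.3
eef_pos: [0.4099, 0.3408, 0.164]
tcp_rot: [-179.9, 0.1, 90.5]
contact_force: [0.3, 0.2, 0.7]
finger_gap: 0.0929
gripper_force: 0.0
time_s: 34.13
eef_pos: [0.405, 0.0018, 0.1644]
tcp_rot: [-179.9, -0.0, 90.2]
contact_force: [0.2, 0.6, -0.2]
finger_gap: 0.0931
gripper_force: 0.0
time_s: 34.97
eef_pos: [0.3996, -0.3517, 0.164]
tcp_rot: [-179.9, -0.1, 90.1]
contact_force: [0.5, 0.2, 0.6]
finger_gap: 0.0927
gripper_force: 0.0
time_s: 35.8
eef_pos: [0.4011, -0.3499, 0.1205]
tcp_rot: [179.9, 0.1, 90.2]
contact_force: [0.6, 0.3, -0.1]
finger_gap: 0.0929
gripper_force: 0.0
turn z 0.2 shift 0.2 -2.8 105.0 rp [1.7994e+02 6.0000e-02] at [ 0.4011 -0.3499  0.1205] 90.2 t 35.8
[(array([ 0.3931601 , -0.34899902]), (321.3, 196.2), -0.25388336181640625), (array([ 0.39724115, -0.34780215]), (59.3, 57.7), 47.831703186035156), (array([ 0.39706473, -0.34847574]), (56.7, 56.6), 44.89421081542969)]
```

View pics/w8.png

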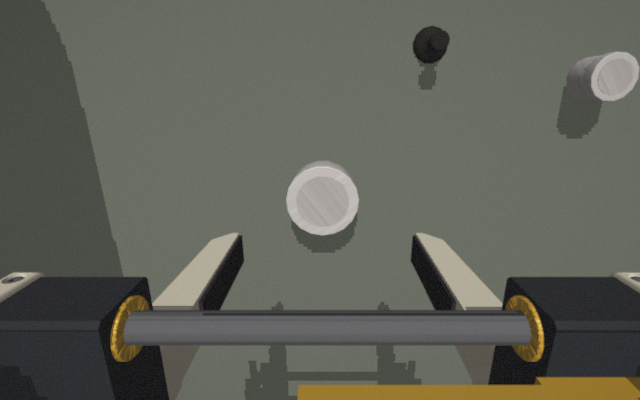

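The large tin is at (322,199), 3 mm left of the finger mid-plane. I'll correct for that, grip it and lift.

```bash
python3 -m creep '[[[0,0,0],[0.0006,-0.0033,0.0105],1],[[0,0,0],[0,0,0.0105],1],[[0,0,0],[0,0,0.0105],1],[[0,0,0],[0,0,0.0105],1],[[0,0,0],[0,0,0.0105],1],[[0,0,0],[0,0,0.0105],1],[[0,0,0],[0,0,0.0105],1],[[0,0,0],[0,0,0.0105],1],[[0,0,0],[0,0,0.0105],1],[[0,0,0],[0,0,0.0105],1]]' 25
python3 -m creep '[[[0,0,0],[0,0,0],1],[[0,0,0],[0,0,0],0],[[0,0,0],[0,0,0],0],[[0,0,0],[0,0,0],0],[[0,0,0],[0,0,0],0],[[0,0,0],[0,0,0],0],[[0,0,0],[0,0,0],0],[[0,0,0],[0,0,0],0],[[0,0,0],[0,0,0],0],[[0,0,0],[0,0,0],0]]'
python3 -m creep '[[[0,0,0],[0,0,-0.01],0],[[0,0,0],[0,0,-0.01],0],[[0,0,0],[0,0,-0.01],0],[[0,0,0],[0,0,-0.01],0],[[0,0,0],[0,0,-0.01],0],[[0,0,0],[0,0,-0.01],0],[[0,0,0],[0,0,-0.01],0],[[0,0,0],[0,0,-0.01],0],[[0,0,0],[0,0,-0.01],0],[[0,0,0],[0,0,-0.01],0]]'
python3 -c "
from h import *
go(.4365,-.121,.1,90)"
```

```text
time_s: 36.68
eef_pos: [0.3974, -0.3491, 0.0135]
tcp_rot: [-180.0, -0.0, 90.1]
contact_force: [-0.4, 0.2, -0.3]
finger_gap: 0.0928
gripper_force: 0.0
time_s: 37.52
eef_pos: [0.3976, -0.3493, 0.0151]
tcp_rot: [180.0, 0.0, 90.1]
contact_force: [-0.3, -0.2, 4.3]
finger_gap: 0.0576
gripper_force: 25.0
time_s: 38.35
eef_pos: [0.3974, -0.3491, 0.1157]
tcp_rot: [180.0, 0.0, 90.1]
contact_force: [-0.2, 0.7, -1.4]
finger_gap: 0.0576
gripper_force: 25.0
turn z 0.1 shift 228.1 39.1 15.7 rp [1.8e+02 1.0e-02] at [ 0.3974 -0.3491  0.1157] 90.1 t 38.4
```

```bash
python3 -m creep '[[[0,0,0],[0.0228,0.0039,0],0],[[0,0,0],[0.0228,0.0039,0],0],[[0,0,0],[0.0228,0.0039,0],0],[[0,0,0],[0.0228,0.0039,0],0],[[0,0,0],[0.0228,0.0039,0],0],[[0,0,0],[0.0228,0.0039,0],0],[[0,0,0],[0.0228,0.0039,0],0],[[0,0,0],[0.0228,0.0039,0],0],[[0,0,0],[0.0228,0.0039,0],0],[[0,0,0],[0.0228,0.0039,0],0]]'
python3 -m creep '[[[0,0,0],[0,0,0],0],[[0,0,0],[0,0,0],0],[[0,0,0],[0,0,0.01],0],[[0,0,0],[0,0,0.01],0],[[0,0,0],[0,0,0.01],0],[[0,0,0],[0,0,0.01],0],[[0,0,0],[0,0,0.01],0],[[0,0,0],[0,0,0.01],0],[[0,0,0],[0,0,0],0],[[0,0,0],[0,0,0],0]]'
python3 -c "
from h import *
go(.4365,-.121,.019,90)
d=vision.get_image('wrist'); cv2.imwrite('pics/w9.png',d['frame'])"
```

```text
time_s: 39.18
eef_pos: [0.4359, -0.1199, 0.1152]
tcp_rot: [180.0, 0.0, 90.1]
contact_force: [0.7, -0.2, -0.8]
finger_gap: 0.0577
gripper_force: 25.0
time_s: 40.02
eef_pos: [0.435, -0.1208, 0.0536]
tcp_rot: [-179.9, -0.0, 90.1]
contact_force: [-0.1, 0.6, -0.8]
finger_gap: 0.0576
gripper_force: 25.0
turn z 0.1 shift -0.2 1.5 34.6 rp [-1.7988e+02 -5.0000e-02] at [ 0.435  -0.1208  0.0536] 90.1 t 40.0
```

View pics/w9.png

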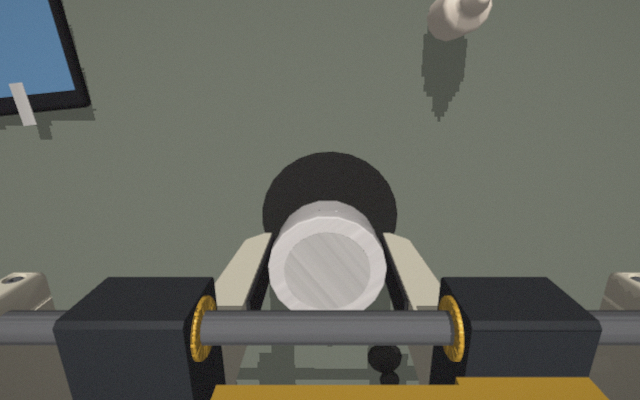

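The tin (column 328) is over the disc (column 330), and the sucker is clear. I'll lower it.

```bash
python3 -m creep '[[[0,0,0],[0,0.0013,0.008],0],[[0,0,0],[0,0,0.008],0],[[0,0,0],[0,0,0.007],0],[[0,0,0],[0,0,0.005],0],[[0,0,0],[0,0,0.003],0],[[0,0,0],[0,0,0.0015],0],[[0,0,0],[0,0,0.0005],0],[[0,0,0],[0,0,0],0],[[0,0,0],[0,0,0],0],[[0,0,0],[0,0,0],0]]'
python3 -m creep '[[[0,0,0],[0,0,0.0005],0],[[0,0,0],[0,0,0.0005],0],[[0,0,0],[0,0,0],0],[[0,0,0],[0,0,0],0],[[0,0,0],[0,0,0],0],[[0,0,0],[0,0,0],0],[[0,0,0],[0,0,0],0],[[0,0,0],[0,0,0],0],[[0,0,0],[0,0,0],0],[[0,0,0],[0,0,0],0]]'
```

```text
time_s: 40.9
eef_pos: [0.4374, -0.1211, 0.022]
tcp_rot: [180.0, 0.0, 90.1]
contact_force: [0.0, -0.1, -1.4]
finger_gap: 0.0578
gripper_force: 25.0
time_s: 41.73
eef_pos: [0.4371, -0.121, 0.0206]
tcp_rot: [180.0, 0.0, 90.1]
contact_force: [-0.2, 0.2, -1.1]
finger_gap: 0.0579
gripper_force: 25.0
```

Not in contact yet. I'll go down in small steps.

```bash
python3 -m creep '[[[0,0,0],[0,0,0.0005],0],[[0,0,0],[0,0,0.0005],0],[[0,0,0],[0,0,0],0],[[0,0,0],[0,0,0],0],[[0,0,0],[0,0,0],0],[[0,0,0],[0,0,0],0],[[0,0,0],[0,0,0],0],[[0,0,0],[0,0,0],0],[[0,0,0],[0,0,0],0],[[0,0,0],[0,0,0],0]]'
```

```text
time_s: 42.57
eef_pos: [0.4371, -0.121, 0.0197]
tcp_rot: [180.0, 0.0, 90.1]
contact_force: [-0.0, -0.3, -1.3]
finger_gap: 0.0575
gripper_force: 25.0
```

```bash
python3 -m creep '[[[0,0,0],[0,0,0.0005],0],[[0,0,0],[0,0,0.0003],0],[[0,0,0],[0,0,0],0],[[0,0,0],[0,0,0],0],[[0,0,0],[0,0,0],1],[[0,0,0],[0,0,0],1],[[0,0,0],[0,0,0],1],[[0,0,0],[0,0,0],1],[[0,0,0],[0,0,0],1],[[0,0,0],[0,0,0],1]]'
python3 -m creep '[[[0,0,0],[0,0,-0.005],1],[[0,0,0],[0,0,-0.012],1],[[0,0,0],[0,0,-0.012],1],[[0,0,0],[0,0,-0.012],1],[[0,0,0],[0,0,-0.012],1],[[0,0,0],[0,0,-0.012],1],[[0,0,0],[0,0,-0.012],1],[[0,0,0],[0,0,-0.012],1],[[0,0,0],[0,0,-0.012],1],[[0,0,0],[0,0,0],1]]'
python3 -c "
from h import *
go(.605,-.256,.12,90)"
```

```text
time_s: 43.4
eef_pos: [0.4371, -0.121, 0.0188]
tcp_rot: [180.0, 0.0, 90.1]
contact_force: [-0.3, 0.2, 0.8]
finger_gap: 0.0909
gripper_force: 0.0
time_s: 44.23
eef_pos: [0.4387, -0.1216, 0.1228]
tcp_rot: [179.8, 0.1, 90.1]
contact_force: [2.3, 0.4, 0.4]
finger_gap: 0.0929
gripper_force: 0.0
turn z 0.1 shift -134.4 166.3 2.8 rp [1.7977e+02 9.0000e-02] at [ 0.4387 -0.1216  0.1228] 90.1 t 44.2
```

```bash
python3 -m creep '[[[0,0,0],[-0.0168,0.021,0],0.7],[[0,0,0],[-0.0168,0.021,0],0.7],[[0,0,0],[-0.0168,0.021,0],0.7],[[0,0,0],[-0.0168,0.021,0],0.7],[[0,0,0],[-0.0168,0.021,0],0.7],[[0,0,0],[-0.0168,0.021,0],0.7],[[0,0,0],[-0.0168,0.021,0],0.7],[[0,0,0],[-0.0168,0.021,0],0.7],[[0,0,0],[0,0,0],0.7],[[0,0,0],[0,0,0],0.7]]' 20
python3 -m creep '[[[0,0,0],[0,0,0],0.7],[[0,0,0],[0,0,0],0.7],[[0,0,0],[0,0,0],0.7],[[0,0,0],[0,0,0],0.7],[[0,0,0],[0,0,0],0.7],[[0,0,0],[0,0,0],0.7],[[0,0,0],[0,0,0],0.7],[[0,0,0],[0,0,0],0.7],[[0,0,0],[0,0,0],0.7],[[0,0,0],[0,0,0],0.7]]'
python3 -c "
from h import *
go(.605,-.256,.0155,90)
d=vision.get_image('wrist'); print([blob(d,(327,200),.028,th=t) for t in(120,140)])
d=vision.get_image('top'); cv2.imwrite('pics/t9.png',d['frame']); print([blob(d,(375,238),.032,th=t) for t in(120,140)])"
```

```text
time_s: 45.07
eef_pos: [0.6054, -0.2554, 0.1182]
tcp_rot: [-179.9, -0.1, 90.1]
contact_force: [-0.7, 0.4, 0.1]
finger_gap: 0.0653
gripper_force: 0.0
time_s: 45.9
eef_pos: [0.6054, -0.255, 0.1198]
tcp_rot: [-180.0, -0.0, 90.1]
contact_force: [-0.3, -0.4, 0.0]
finger_gap: 0.0653
gripper_force: 0.0
turn z 0.1 shift -1.0 -0.4 104.3 rp [-180.   -0.] at [ 0.6054 -0.255   0.1198] 90.1 t 45.9
[(array([ 0.60450403, -0.25322482]), (37.8, 33.7), 63.722023010253906), (array([ 0.60354254, -0.25388899]), (35.4, 33.9), 47.3756217956543)]
[(array([ 0.4375506 , -0.12285129]), (57.7, 55.0), 44.35541915893555), (array([ 0.43696954, -0.12339658]), (56.1, 55.0), 44.22520065307617)]
```

View pics/t9.png

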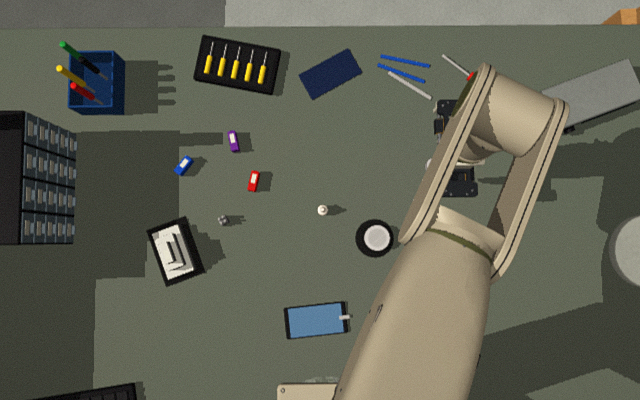

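The large tin sits on the disc at (377,237). I'll pick up the small tin.

```bash
python3 -m creep '[[[0,0,0],[-0.0003,-0.0008,0.0105],0.7],[[0,0,0],[0,0,0.0105],0.7],[[0,0,0],[0,0,0.0105],0.7],[[0,0,0],[0,0,0.0105],0.7],[[0,0,0],[0,0,0.0105],0.7],[[0,0,0],[0,0,0.0105],0.7],[[0,0,0],[0,0,0.0105],0.7],[[0,0,0],[0,0,0.0105],0.7],[[0,0,0],[0,0,0.0105],0.7],[[0,0,0],[0,0,0.01],0.7]]' 20
python3 -m creep '[[[0,0,0],[0,0,0],0.7],[[0,0,0],[0,0,0],0],[[0,0,0],[0,0,0],0],[[0,0,0],[0,0,0],0],[[0,0,0],[0,0,0],0],[[0,0,0],[0,0,0],0],[[0,0,0],[0,0,0],0],[[0,0,0],[0,0,0],0],[[0,0,0],[0,0,0],0],[[0,0,0],[0,0,0],0]]'
python3 -m creep '[[[0,0,0],[0,0,-0.01],0],[[0,0,0],[0,0,-0.01],0],[[0,0,0],[0,0,-0.01],0],[[0,0,0],[0,0,-0.01],0],[[0,0,0],[0,0,-0.01],0],[[0,0,0],[0,0,-0.01],0],[[0,0,0],[0,0,-0.01],0],[[0,0,0],[0,0,-0.01],0],[[0,0,0],[0,0,-0.01],0],[[0,0,0],[0,0,-0.01],0]]'
python3 -c "
from h import *
go(.4371,-.1215,.1,90)"
```

```text
time_s: 46.83
eef_pos: [0.6046, -0.2552, 0.0142]
tcp_rot: [-180.0, -0.0, 90.1]
contact_force: [0.3, 0.5, 0.7]
finger_gap: 0.0648
gripper_force: 0.0
time_s: 47.67
eef_pos: [0.6051, -0.2555, 0.016]
tcp_rot: [180.0, 0.0, 90.1]
contact_force: [-0.8, 0.5, 5.4]
finger_gap: 0.0338
gripper_force: 20.0
time_s: 48.5
eef_pos: [0.6046, -0.2553, 0.1164]
tcp_rot: [180.0, 0.0, 90.1]
contact_force: [-1.2, -0.6, -1.2]
finger_gap: 0.0336
gripper_force: 20.0
turn z 0.1 shift 133.8 -167.5 16.4 rp [180.   0.] at [ 0.6046 -0.2553  0.1164] 90.1 t 48.5
```

```bash
python3 -m creep '[[[0,0,0],[0.0134,-0.0167,0],0],[[0,0,0],[0.0134,-0.0167,0],0],[[0,0,0],[0.0134,-0.0167,0],0],[[0,0,0],[0.0134,-0.0167,0],0],[[0,0,0],[0.0134,-0.0167,0],0],[[0,0,0],[0.0134,-0.0167,0],0],[[0,0,0],[0.0134,-0.0167,0],0],[[0,0,0],[0.0134,-0.0167,0],0],[[0,0,0],[0.0134,-0.0167,0],0],[[0,0,0],[0.0134,-0.0167,0],0]]'
python3 -m creep '[[[0,0,0],[0,0,0],0],[[0,0,0],[0,0,0],0],[[0,0,0],[0,0,0.01],0],[[0,0,0],[0,0,0.01],0],[[0,0,0],[0,0,0.01],0],[[0,0,0],[0,0,0.01],0],[[0,0,0],[0,0,0],0],[[0,0,0],[0,0,0],0],[[0,0,0],[0,0,0],0],[[0,0,0],[0,0,0],0]]'
python3 -c "
from h import *
go(.4371,-.1215,.0475,90)"
```

```text
time_s: 49.33
eef_pos: [0.4366, -0.1211, 0.1158]
tcp_rot: [180.0, 0.0, 90.1]
contact_force: [-0.7, -0.1, 0.2]
finger_gap: 0.0336
gripper_force: 20.0
time_s: 50.17
eef_pos: [0.4377, -0.1219, 0.0757]
tcp_rot: [180.0, 0.0, 90.1]
contact_force: [0.5, -0.3, -0.4]
finger_gap: 0.0336
gripper_force: 20.0
turn z 0.1 shift 0.4 -0.6 28.2 rp [1.7997e+02 2.0000e-02] at [ 0.4377 -0.1219  0.0757] 90.1 t 50.2
```

```bash
python3 -m creep '[[[0,0,0],[0,0,0.006],0],[[0,0,0],[0,0,0.006],0],[[0,0,0],[0,0,0.006],0],[[0,0,0],[0,0,0.004],0],[[0,0,0],[0,0,0.003],0],[[0,0,0],[0,0,0.0015],0],[[0,0,0],[0,0,0.0005],0],[[0,0,0],[0,0,0],0],[[0,0,0],[0,0,0],0],[[0,0,0],[0,0,0],0]]'
python3 -m creep '[[[0,0,0],[0,0,0.0004],0],[[0,0,0],[0,0,0.0004],0],[[0,0,0],[0,0,0],0],[[0,0,0],[0,0,0],0],[[0,0,0],[0,0,0],0],[[0,0,0],[0,0,0],0],[[0,0,0],[0,0,0],0],[[0,0,0],[0,0,0],0],[[0,0,0],[0,0,0],0],[[0,0,0],[0,0,0],0]]'
```

```text
time_s: 51.0
eef_pos: [0.4375, -0.1218, 0.0486]
tcp_rot: [180.0, 0.0, 90.1]
contact_force: [0.6, 0.4, 0.2]
finger_gap: 0.0341
gripper_force: 20.0
time_s: 51.83
eef_pos: [0.4376, -0.1218, 0.048]
tcp_rot: [180.0, 0.0, 90.1]
contact_force: [-1.2, 1.3, 5.6]
finger_gap: 0.0334
gripper_force: 20.0
```

In contact. I'll release, rise, back off to the side and check.

```bash
python3 -m creep '[[[0,0,0],[0,0,0],0.8],[[0,0,0],[0,0,0],0.8],[[0,0,0],[0,0,0],0.8],[[0,0,0],[0,0,0],0.8],[[0,0,0],[0,0,0],0.8],[[0,0,0],[0,0,-0.004],0.8],[[0,0,0],[0,0,-0.01],0.8],[[0,0,0],[0,0,-0.015],0.8],[[0,0,0],[0,0,-0.02],0.8],[[0,0,0],[0,0,-0.02],0.8]]'
python3 -m creep '[[[0,0,0],[0,0,-0.02],0.8],[[0,0,0],[0,0,-0.01],0.8],[[0,0,0],[-0.025,0.02,0],0.8],[[0,0,0],[-0.03,0.025,0],0.8],[[0,0,0],[-0.03,0.025,0],0.8],[[0,0,0],[-0.03,0.025,0],0.8],[[0,0,0],[-0.03,0.025,0],0.8],[[0,0,0],[-0.03,0.025,0],0.8],[[0,0,0],[-0.03,0.025,0],0.8],[[0,0,0],[-0.02,0.015,0],0.8]]'
python3 -m creep '[[[0,0,0],[0,0,0],0.8],[[0,0,0],[0,0,0],0.8],[[0,0,0],[0,0,0],0.8],[[0,0,0],[0,0,0],0.8],[[0,0,0],[0,0,0],0.8],[[0,0,0],[0,0,0],0.8],[[0,0,0],[0,0,0],0.8],[[0,0,0],[0,0,0],0.8],[[0,0,0],[0,0,0],0.8],[[0,0,0],[0,0,0],0.8]]'
python3 -c "
from h import *
d=vision.get_image('top'); f=d['frame']; s=vision.get_image('scene')['frame']
a=cv2.resize(f[200:300,130:450],(800,250),interpolation=cv2.INTER_CUBIC); b=cv2.resize(s[120:250,180:520],(800,306),interpolation=cv2.INTER_CUBIC)
cv2.imwrite('pics/end.png',np.vstack([a,b]))
for n,p,z,k in [('bottle',(322,210),.03,0),('sucker',(423,219),.012,1)]: print(n,blob(d,p,z,k))"
```

```text
time_s: 52.67
eef_pos: [0.437, -0.1216, 0.1178]
tcp_rot: [-180.0, -0.0, 90.1]
contact_force: [0.1, -0.7, 0.2]
finger_gap: 0.0742
gripper_force: 0.0
time_s: 53.5
eef_pos: [0.6242, -0.3488, 0.1462]
tcp_rot: [180.0, 0.0, 90.1]
contact_force: [1.1, -0.1, 0.5]
finger_gap: 0.0741
gripper_force: 0.0
time_s: 54.33
eef_pos: [0.6229, -0.3462, 0.1467]
tcp_rot: [180.0, 0.0, 90.1]
contact_force: [-0.1, -0.2, 0.7]
finger_gap: 0.074
gripper_force: 0.0
bottle (array([0.50215973, 0.00128324]), (22.7, 21.1), -45.537113189697266)
sucker (array([ 0.47947827, -0.23311835]), (23.3, 21.0), -1.4127883911132812)
```

View pics/end.png

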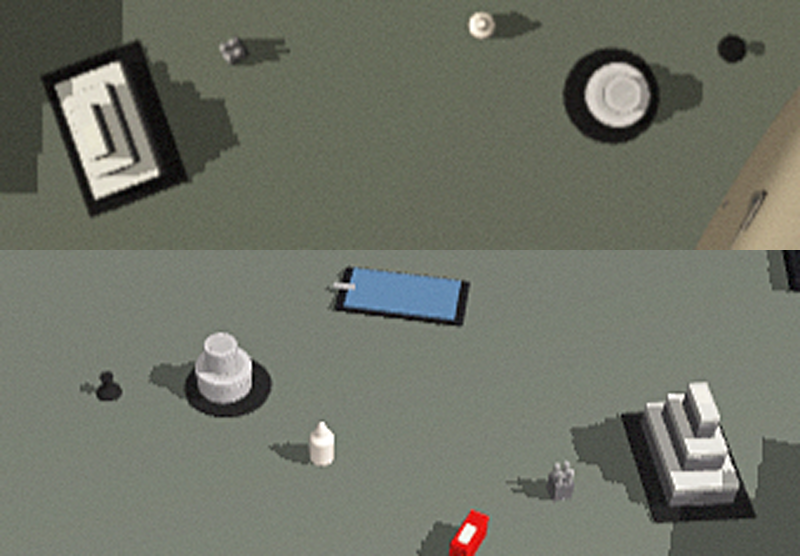

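The three case layers look nested and square. The tin may be slightly off the disc, so I'll check it numerically.

```bash
python3 -c "
from h import *
for n,seed,sd in(('top',(375,238),(375,238)),('scene',(276,165),(276,177))):
  d=vision.get_image(n)
  print(n,'range xyz median',end=' ')
  r=d['range_z']; v,u=np.mgrid[0:400,0:640]; c=np.stack([(u-d['K'][0,2])*r/d['K'][0,0],(v-d['K'][1,2])*r/d['K'][1,1],r,np.ones_like(r)],-1)@d['cam_to_world'].T
  w=c[...,:3]; ok=(np.hypot(w[...,0]-.437,w[...,1]+.1215)<.06)&(r>0)
  for lo,hi in((.026,.038),(.054,.068)):
    q=w[ok&(w[...,2]>lo)&(w[...,2]<hi)]; print(len(q), ((q.max(0)+q.min(0))/2).round(4), (q.max(0)-q.min(0)).round(3))
  print([ (t,blob(d,sd,.004,True,th=t)) for t in(40,55,65)])
  ok=(np.hypot(w[...,0]-.411,w[...,1]-.341)<.09)&(r>0)
  for lo,hi in((.028,.037),(.055,.065),(.083,.093)):
    q=w[ok&(w[...,2]>lo)&(w[...,2]<hi)][:,:2]; print(len(q), cv2.minAreaRect((q*1000).astype(np.float32)))
"
```

```text
top range xyz median 312 [ 0.4387 -0.1231  0.032 ] [0.055 0.057 0.012]
181 [ 0.4384 -0.1243  0.0609] [0.031 0.033 0.014]
[(40, (array([ 0.43668262, -0.12144836]), (86.5, 83.8), 89.41217041015625)), (55, (array([ 0.43669489, -0.12032893]), (88.9, 83.8), 89.41221618652344)), (65, (array([ 0.43692218, -0.12192187]), (91.1, 88.3), -64.08440017700195))]
624 ((411.1250915527344, 340.2483825683594), (111.6201400756836, 63.55230712890625), 19.9118709564209)
366 ((410.7863464355469, 339.64361572265625), (77.5213851928711, 40.31224060058594), 20.519813537597656)
184 ((410.39227294921875, 339.0152587890625), (47.494564056396484, 18.254697799682617), 19.11901092529297)
scene range xyz median 232 [ 0.4353 -0.122   0.0321] [0.062 0.057 0.012]
136 [ 0.4362 -0.1232  0.0595] [0.035 0.032 0.011]
[(40, (array([ 0.4425824 , -0.11602068]), (85.0, 72.5), -60.260929107666016)), (55, (array([ 0.44237561, -0.11652075]), (88.0, 75.2), -63.49781036376953)), (65, (array([ 0.44251932, -0.11635178]), (88.8, 75.6), -63.49781036376953))]
464 ((409.4523620605469, 341.1663513183594), (112.30941772460938, 62.67288589477539), 20.122995376586914)
280 ((410.08245849609375, 340.1978759765625), (79.0074462890625, 38.206539154052734), 20.803424835205078)
157 ((408.8166198730469, 340.3426818847656), (49.73503875732422, 18.780378341674805), 18.76915740966797)
```

All offsets are about 2 mm or less, well inside the tolerances. I'll hand it in.

```bash
python3 -c "
from rig import hand_in
print(hand_in())"
```

```text
the job is handed in; nothing more can be done
None
```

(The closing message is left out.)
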